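# Lay out the cask-tapping kit

### The arm

A 7-joint arm with a two-finger parallel gripper is mounted at the origin on the work surface. World frame = base frame: x ahead of the robot, y to its left, z up, the work surface at z = 0. Lengths are in m, angles in rad, forces in N, time in s.
With the tool pointing down it reaches from about 0.425 to 0.925 m from the base axis. Payload 6.8 kg.
Tool frame: the origin (TCP) lies between the finger pads; the fingertips stand 14 mm ahead of it and the grasp point (between the pads) lies 5 mm behind it; z points along the fingers, y is the line along which they close (so a half turn about z gives the same grasp; the last joint's range is limited). The gripper opens to 85 mm and grips with 20 to 120 N. Pads are 22 mm wide; open, the fingers measure 114 mm over their backs; the gripper's body (76 mm by 85 mm) begins 54 mm behind the grasp point. The pads swing forward as they close: fully open they stand 13 mm farther back than shut.
Start: joints at [1.175, 0.477, 0.022, 1.555, -0.011, 1.109, -0.083], TCP at [0.192, -0.647, 0.245] pointing down, gripper open.
Joint ranges: [-2.96, 2.96], [-0.34, 2.1], [-1.41, 1.46], [0.24, 2.44], [-1.37, 4.51], [0.17, 1.92], [-2.96, 2.96]. Speed limits (rad/s): [2.39, 2.39, 3.14, 3.14, 3.14, 3.14, 3.14].

### API

Orientations are given as a rotation vector (axis times angle).
In Python, from bench import r, eyes, ticket gives the robot as it stands. The module is installed in compiled form; this text tells all that it offers.
- The arm moves only by the tool arm_command, never from a script. Its argument "plan" is text: rows parted by semicolons, each of 4 numbers parted by spaces: the shift along the tool's x, y, z in m, then the turn about the tool's z in degrees. In form: tx ty tz yaw; .... A call has 1 to 20 rows; each row shifts and turns the commanded pose from where the row before left it, along the tool's axes as they then stand; what a row does not reach is not made up. A row lasts 1/8 s, in which the tool goes at most 62.5 mm and 10.7 degrees, less where a joint would pass 70% of its speed; a pose out of reach is approached as far as the arm can. A call is refused whole if a number of a shift passes 0.0625 or a number of a turn 10.7, either way. A call with a gripper value outside its range is refused whole. "hand" is the closure, from -1 (fully open) to 1 (shut), set as the call begins (left out, the last holds). The fingers move at their own pace and stop on an object; "grip_force" is the grip in N (left out, the last holds). Time passes only in rows, so rows that do not move let the fingers close. It gives the time, the measured TCP pose, the force, the opening and the grip force at its end, in the units of the state.
- r.get_obs(): the state, without advancing time (a new reading comes with each control period).
- eyes.grab_frame(name): name is "scene" or "top" or "wrist"; returns (picture, depth): 400x640x3 uint8, red, green, blue; 400x640 float32, m along the optical axis (not along the pixel's ray), 0 where there is no reading.
- eyes.calibration(name): a dict with "fov_y" (degrees; the focal length in pixels is half the picture's height over the tangent of half this angle, whatever the lens; pixels are square), "cx", "cy" (the principal point, pixels), "origin" and "attitude" of the camera in the world; the wrist camera has in their place "tool_from_camera" (4x4, takes a point from camera to tool coordinates, whose origin is the TCP and whose axes are the flange's). Camera axes: x right, y up, looking along -z (the intrinsics and any distortion apply to the point x, -y, -z); pixel columns grow to the right and rows downward; lengths in m; the calibration is good to about 2 mm. A picture is of the moment at which its call begins: read the wrist's pose just before it. calibration takes no time and is no camera call.
- ticket.hand_in(): hands the job in; it is judged then, once.
The state is a dict: "clock": time; "joints": joint angles; "qvel": joint speeds; "tau": joint torques, N m; "tcp_pos": TCP position; "orientation": TCP orientation; "contact_force": force on the tool from outside, world axes, zero at the start; "moment": the same for the moment, N m; "grip_width": finger opening in m; "gripper_force": force on a finger pad.
Only numpy, scipy, OpenCV 4.12 (cv2) and the standard library are available. Lean on these libraries where they do the work, as an engineer would, in place of code of your own. Each camera call takes 0.05 s, during which the arm holds its last target. There are 200 camera calls.

### The job

Lay out the kit for tapping tonight's cask: stand the wooden mallet and the two wooden bungs upright, each in the round dark-wood dish of its own size (mallet in the widest, large bung in the middle one, small bung in the smallest), and lay the brass tap flat inside the rectangular tray, turned the same way round as the outline on the tray's floor. Set every piece down rather than dropping it, and do not knock over the two beer glasses standing in between.

Things in the scene. Friction and masses are not known exactly. Their poses are not given: they have to be found in the camera images.
- mallet: Loose beech tapping mallet, about 0.36 kg, standing on its head, handle straight up. Head: cylinder 84 mm across, 80 mm high; handle: cylinder 26 mm across on the same axis, from 80 to 165 mm height. Origin: centre of the head's underside; z up along the handle. Yaw has no meaning.
- bung_large: Loose large wooden bung, about 60 g, a solid cone frustum standing on its narrow end: 46 mm across at the bottom, 56 mm at the top, 48 mm high. Origin: centre of its underside; z up. Yaw has no meaning.
- bung_small: Loose small wooden bung, about 20 g, a solid cone frustum standing on its narrow end: 26 mm across at the bottom, 32 mm at the top, 38 mm high. Origin: centre of its underside; z up. Yaw has no meaning.
- tap: Loose brass cask tap, 0.45 kg, lying flat, 44 mm high. Barrel along its x, centre line 22 mm up; origin: on the underside below the middle of the bare barrel, z up. In mm: bare barrel 28 across, x -24..24 (grasp here, across y); flange 44 across, x 24..31; inlet pipe to x 77; valve body 40 across, x -54..-24; spout to y 53 at x -50; T key to y -43, its bar x -57..-21.
- dish_mallet: Fixed (does not move). Origin: centre of its underside, on the bar top; z up. Widest round dark-wood dish, for the mallet: inside 104 mm across, outside 124 mm; inner floor 6 mm above the bar top (cork lined), rim at 14 mm.
- dish_large: Fixed (does not move). Origin: centre of its underside, on the bar top; z up. Middle round dark-wood dish, for the large bung: inside 72 mm across, outside 92 mm; inner floor at 6 mm (cork lined), rim at 14 mm.
- dish_small: Fixed (does not move). Origin: centre of its underside, on the bar top; z up. Smallest round dark-wood dish, for the small bung: inside 42 mm across, outside 62 mm; inner floor at 6 mm (cork lined), rim at 14 mm.
- tap_tray: Fixed dark-wood tray, pale cork outline of the tap on its floor. Recess x -68..87, y -53..61 mm in its own frame, floor 6 mm above the bar top; rim 6 mm thick, 14 mm high. Two blocks 36 mm high fill its corners at x above 45, |y| above 26 mm; the inlet pipe goes between them. Origin: on the bar top where the tap's belongs, z up; both x axes then point the same way.
- glass_a: Bystander: loose empty beer glass standing upright, 60 mm across, 115 mm high. Origin: centre of its underside; z up. A terracotta candle holder of 60 mm across and 62 mm high stands in the same row between the kit and the dishes.
- glass_b: Bystander: a second beer glass, just like glass_a.

How it is judged:
By the outcome, as a careful person would: the job done as asked, in the order asked, and still so for the second after the job is handed in, with the robot touching nothing.
It also fails if it takes over 128 s, if anything falls off the work surface, if the arm or the gripper's body presses on something with over 40 N, if the wrist force passes 120 N, or if a joint passes its speed limit or range.

## Working session

There is one attempt and no reset: what is moved stays moved. The work goes in short steps, Python scripts to look and compute and a tool call to move; the robot and the scene stay as the last step left them, time stands still between calls to the robot, and variables do not carry over. Pictures are saved under pics/ and viewed, at most 14 in all, crops included, and the job is handed in when it is done.

Besides the shell and the picture viewer there is one more tool, called after ">>>" as name(argument=value, ...) on one line, values as JSON. arm_command: Moves the arm, as the interface text tells. Its arguments: {"type":"object","properties":{"plan":{"type":"string"},"hand":{"type":"number"},"grip_force":{"type":"number"}},"required":["plan"]}

```bash
mkdir -p pics; cat > h.py <<'E'
import numpy as np, cv2
from scipy.spatial.transform import Rotation as R
from bench import r, eyes, ticket
E
python3 - <<'E'
from h import *
for n in ("top","scene","wrist"): print(n, eyes.calibration(n))
o=r.get_obs(); print(o)
for n in ("top","scene"):
    p,d=eyes.grab_frame(n); cv2.imwrite(f"pics/{n}0.png",p[:,:,::-1]); np.savez(f"{n}0.npz",p=p,d=d)
    print(n,(d>0).mean(), d[200,320])
E
```

```text
top {'fov_y': 51.31685893984921, 'cx': 322.144542797273, 'cy': 202.16526585868937, 'origin': array([ 0.27653115, -0.00372551,  1.29501294]), 'attitude': array([ 0.15273066, -0.16732484, -1.65094319])}
scene {'fov_y': 54.916029023198796, 'cx': 320.33825697476345, 'cy': 198.47379474019357, 'origin': array([1.10478319, 0.23784503, 0.79701009]), 'attitude': array([0.45868122, 0.68722893, 1.86488937])}
wrist {'fov_y': 71.68896604869411, 'cx': 323.0662477648901, 'cy': 199.2538858240814, 'tool_from_camera': array([[ 6.55757146e-04,  9.64546064e-01,  2.63913735e-01,
         6.74506129e-02],
       [ 9.99999587e-01, -7.98772212e-04,  4.34595490e-04,
         2.23647942e-05],
       [ 6.29994328e-04,  2.63913341e-01, -9.64546189e-01,
        -1.28611230e-01],
       [ 0.00000000e+00,  0.00000000e+00,  0.00000000e+00,
         1.00000000e+00]])}
{'clock': 0.0, 'joints': array([ 1.17489617,  0.47781322,  0.022323  ,  1.55646364, -0.01151096,
        1.10928144, -0.08310055]), 'qvel': array([-7.27502115e-04, -1.20753743e-03, -7.11905207e-05, -7.52058755e-04,
       -2.63261567e-04,  6.62275910e-04, -1.53413229e-03]), 'tau': array([-8.43257221e-04, -5.96445465e+01,  1.60794664e+00, -2.81196481e+01,
        1.26046519e-02,  9.39540449e-03, -1.49475005e-05]), 'tcp_pos': array([ 0.19143287, -0.6466918 ,  0.24431141]), 'orientation': array([-3.10733562e+00, -4.50307011e-01,  5.98978332e-04]), 'contact_force': array([-0.08838237, -0.37337429,  0.21109991]), 'moment': array([-0.06453564,  0.00818198,  0.03090577]), 'gripper_force': 0.0, 'grip_width': 0.085485788548858}
top 0.99611328125 1.3224429
scene 0.996140625 0.9273556
```

View pics/top0.png

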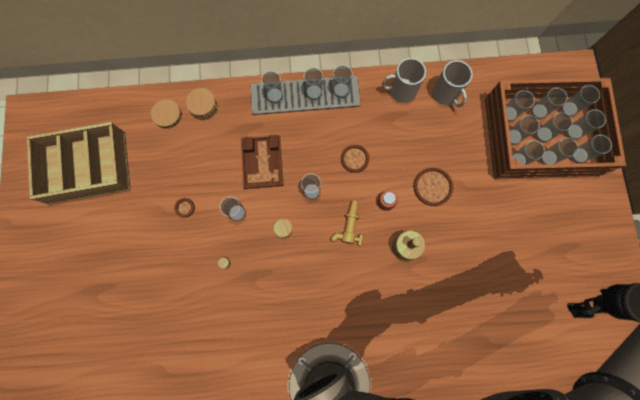

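View pics/scene0.png

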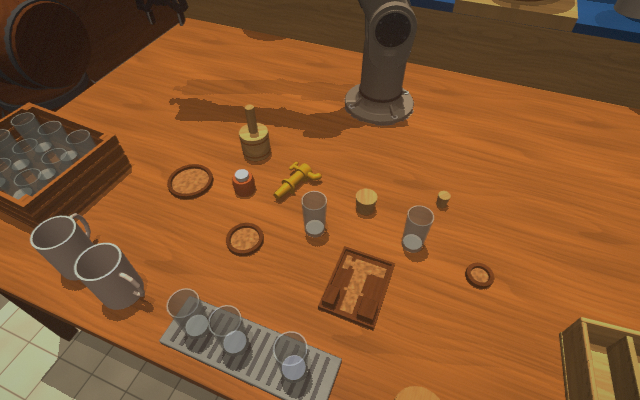

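The top picture shows, from left to right, the small dish (185,207), small bung (223,263), glasses (232,208) and (311,186), tray (263,162), large bung (283,228), middle dish (355,158), tap (350,225), candle (388,200), mallet (411,245) and wide dish (433,187). The scene view agrees.

```bash
cat >> h.py <<'E'
def rays(n,o=None,T=None):
    c=eyes.calibration(n); f=200/np.tan(np.radians(c['fov_y']/2))
    v,u=np.mgrid[0:400,0:640]
    D=np.stack([(u-c['cx'])/f,-(v-c['cy'])/f,-np.ones_like(u,float)],-1)
    if n!='wrist': return D@R.from_rotvec(c['attitude']).as_matrix().T, np.array(c['origin'])
    M=c['tool_from_camera']; Rt=R.from_rotvec(o['orientation']).as_matrix()
    return D@(Rt@M[:3,:3]).T, Rt@M[:3,3]+o['tcp_pos']
def cloud(n,d,o=None):
    D,O=rays(n,o); return D*d[...,None]+O
E
python3 - <<'E'
from h import *
z=np.load('top0.npz'); p,d=z['p'],z['d']; W=cloud('top',d)
print('table z', [W[v,u].round(4).tolist() for v,u in((280,300),(100,220),(150,400),(200,140),(280,400))])
hsv=cv2.cvtColor(p,cv2.COLOR_RGB2HSV)
def comp(name,u,v,w,lo,hi):
    m=np.zeros(d.shape,bool); m[v-w:v+w,u-w:u+w]=1; m&=(W[...,2]>lo)&(W[...,2]<hi)
    P=W[m]; (c,rad)=cv2.minEnclosingCircle(P[:,:2].astype(np.float32))
    print(name,len(P),'mean',P.mean(0).round(4),'mec',np.round(c,4),round(rad,4))
comp('mallet head',411,245,22,.07,.09); comp('handle',411,245,22,.155,.175)
comp('bungL',283,228,14,.04,.056); comp('bungS',223,263,10,.03,.046)
for n,u,v,w in(('dM',433,187,24),('dL',355,158,18),('dS',185,207,14),('tray',263,162,32)): comp(n,u,v,w,.009,.02)
comp('trayblocks',263,150,26,.03,.045)
comp('gA',232,208,20,.1,.13);comp('gB',311,186,20,.1,.13);comp('candle',388,200,14,.05,.07)
m=np.zeros(d.shape,bool); m[195:250,328:370]=1; m&=W[...,2]>.006
P=W[m]; print('tap',len(P),P.mean(0),P.max(0)); rr=cv2.minAreaRect(P[:,:2].astype(np.float32)); print(rr)
cv2.imwrite('pics/c1.png',cv2.resize(p[120:280,160:460,::-1],(800,427),interpolation=cv2.INTER_CUBIC))
E
```

```text
table z [[0.3039, 0.0611, 0.0027], [0.9168, 0.2829, -0.0002], [0.6906, -0.2945, 0.0016], [0.5972, 0.5492, -0.0009], [0.2776, -0.243, 0.0025]]
mallet head 527 mean [ 0.3741 -0.2684  0.0797] mec [ 0.3754 -0.2721] 0.0422
handle 75 mean [ 0.3754 -0.2714  0.1643] mec [ 0.3766 -0.2718] 0.0134
bungL 264 mean [0.4622 0.0996 0.0478] mec [0.462  0.0991] 0.0281
bungS 92 mean [0.3732 0.2842 0.0374] mec [0.3729 0.2848] 0.016
dM 428 mean [ 0.5576 -0.3826  0.0128] mec [ 0.5573 -0.3827] 0.0625
dL 278 mean [ 0.6724 -0.145   0.013 ] mec [ 0.6726 -0.1447] 0.0468
dS 181 mean [0.5572 0.4055 0.013 ] mec [0.5541 0.4087] 0.0354
tray 466 mean [0.6757 0.1522 0.0127] mec [0.686  0.1545] 0.1033
trayblocks 247 mean [0.7433 0.1583 0.0353] mec [0.744  0.1541] 0.0596
gA 109 mean [0.5289 0.2423 0.1122] mec [0.5277 0.2421] 0.0308
gB 103 mean [0.5776 0.0038 0.112 ] mec [0.5762 0.0025] 0.0304
candle 172 mean [ 0.5212 -0.229   0.0584] mec [ 0.5223 -0.2293] 0.0263
tap 572 [ 0.44840788 -0.10362116  0.04469793] [ 0.55128285 -0.00372551  1.29501294]
((0.4104795455932617, -0.09184873849153519), (0.10797037184238434, 0.301950067281723), 76.33537292480469)
```

View pics/c1.png

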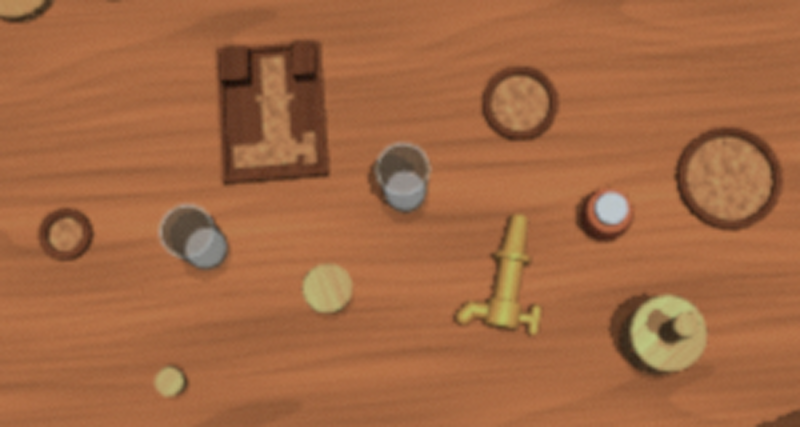

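```bash
cat > fit.py <<'E'
from h import *
from scipy.optimize import minimize
rect=lambda x0,x1,y0,y1:np.array([[x0,y0],[x1,y0],[x1,y1],[x0,y1]],float)/1000
TAP=[rect(-24,24,-14,14),rect(24,31,-22,22),rect(31,77,-12,12),rect(-54,-24,-20,20),rect(-57,-43,0,53),rect(-43,-35,-43,0),rect(-57,-21,-43,-36)]
TRAY=[rect(-74,93,-59,67)]
def fit(P,shape,x0):
    s=.0005; 
    im=np.zeros((500,500),np.uint8)
    for q in shape: cv2.fillPoly(im,[np.round(q/s+250).astype(np.int32)],1)
    dt=cv2.distanceTransform(1-im,cv2.DIST_L2,5)*s; 
    edge=cv2.distanceTransform(im,cv2.DIST_L2,5)*s
    def cost(x):
        c,sn=np.cos(x[2]),np.sin(x[2]); Q=(P[:,:2]-x[:2])@np.array([[c,-sn],[sn,c]])
        ij=np.clip(np.round(Q/s+250).astype(int),0,499); return np.minimum(dt[ij[:,1],ij[:,0]],.02).__pow__(2).mean()*1e6
    b=min((minimize(cost,[x0[0]+a,x0[1]+b,x0[2]+t],method='Nelder-Mead',options=dict(initial_simplex=None,xatol=1e-5,fatol=1e-4)) for a in(-.01,0,.01) for b in(-.01,0,.01) for t in(-.15,0,.15)),key=lambda k:k.fun)
    return b.x,b.fun
E
python3 - <<'E'
from fit import *
z=np.load('top0.npz'); p,d=z['p'],z['d']; W=cloud('top',d)
box=lambda u0,u1,v0,v1,lo,hi:[m:=np.zeros(d.shape,bool),m.__setitem__((slice(v0,v1),slice(u0,u1)),1),W[m&(d>0)&(W[...,2]>lo)&(W[...,2]<hi)]][2]
P=box(326,370,195,252,.008,.06); print(len(P),P.min(0),P.max(0))
x,f=fit(P,TAP,(P[:,0].mean(),P[:,1].mean(),-.2)); print('tap',x,np.degrees(x[2]),f)
P=box(236,290,128,194,.008,.045); rr=cv2.minAreaRect(P[:,:2].astype(np.float32)); print('tray',rr,len(P))
B=P[P[:,2]>.03]; L=B[:,1]>B[:,1].mean(); print('blocks',B[L].mean(0),B[~L].mean(0))
# ring fit small dish
P=box(172,198,194,220,.009,.02); print(P[:,:2].min(0),P[:,:2].max(0))
E
```

```text
547 [ 0.39189881 -0.13951886  0.0099096 ] [ 0.53074793 -0.04371414  0.04539432]
tap [ 0.45813445 -0.10734591 -0.32016057] -18.34384952055549 0.9758634567260742
tray ((0.6776775121688843, 0.1547447293996811), (0.12651032209396362, 0.189292773604393), 89.74191284179688) 883
blocks [0.74319128 0.19342156 0.03536143] [0.74339384 0.11085671 0.03532668]
[0.52348043 0.3749707 ] [0.58865231 0.43508733]
```

```bash
cat > go.py <<'E'
import sys
from h import *
# usage: go.py x y z [psi_deg]  -> total tool-frame shift & turn from the present measured pose
o=r.get_obs(); M=R.from_rotvec(o['orientation']).as_matrix(); a=list(map(float,sys.argv[1:]))
psi=np.degrees(np.arctan2(M[1,0],M[0,0])); sh=M.T@(np.array(a[:3])-o['tcp_pos'])
n=int(np.ceil(np.linalg.norm(sh)/.045)); print('t',round(o['clock'],2),'tcp',o['tcp_pos'].round(4),'psi',round(psi,2),'tilt',np.degrees(np.arccos(-M[2,2])).round(2))
print('shift',sh.round(4),'rows',n,'each',(sh/n).round(4)); 
if len(a)>3: print('turn after', round(-(a[3]-psi),2))
E
python3 go.py .3755 -.2718 .205
```

```text
t 0.1 tcp [ 0.1914 -0.6468  0.2444] psi 16.49 tilt 0.09
shift [ 0.2829 -0.3073  0.0399] rows 10 each [ 0.0283 -0.0307  0.004 ]
```

>>> arm_command(plan="0.0283 -0.0307 0.004 0;0.0283 -0.0307 0.004 0;0.0283 -0.0307 0.004 0;0.0283 -0.0307 0.004 0;0.0283 -0.0307 0.004 0;0.0283 -0.0307 0.004 0;0.0283 -0.0307 0.004 0;0.0283 -0.0307 0.004 0;0.0283 -0.0307 0.004 0;0.0283 -0.0307 0.004 0;0 0 0 0;0 0 0 0", hand=-1, grip_force=40)

```text
clock: 1.6
tcp_pos: [0.3755, -0.273, 0.2052]
orientation: [3.109, 0.45, -0.001]
contact_force: [-0.4, -1.1, -0.1]
grip_width: 0.0858
gripper_force: 0.0
```

```bash
python3 go.py .3755 -.2718 .125; python3 - <<'E'
from h import *
o=r.get_obs(); p,d=eyes.grab_frame('wrist'); cv2.imwrite('pics/w1.png',p[:,:,::-1]); W=cloud('wrist',d,o)
m=(W[...,2]>.15)&(W[...,2]<.18)&(abs(W[...,0]-.375)<.05)&(abs(W[...,1]+.272)<.05)&(d>0); print(m.sum(), W[m].mean(0), cv2.minEnclosingCircle(W[m][:,:2].astype(np.float32)))
E
```

```text
t 1.6 tcp [ 0.3755 -0.273   0.2052] psi 16.48 tilt 0.03
shift [ 0.0004 -0.0011  0.0802] rows 2 each [ 0.0002 -0.0006  0.0401]
1272 [ 0.3802315  -0.27065059  0.16358197] ((0.37842220067977905, -0.2712042033672333), 0.012960471212863922)
```

>>> arm_command(plan="0.002 -0.001 0.02 0;0 0 0.02 0;0 0 0.02 0;0 0 0.02 0;0 0 0 0;0 0 0 0")

```text
clock: 2.4
tcp_pos: [0.3775, -0.2719, 0.1259]
orientation: [3.109, 0.448, 0.001]
contact_force: [0.5, 0.3, 0.1]
grip_width: 0.0855
gripper_force: 0.0
```

>>> arm_command(plan="0 0 0 0;0 0 0 0;0 0 0 0;0 0 0 0;0 0 0 0;0 0 0 0;0 0 0 0;0 0 0 0", hand=1, grip_force=60)

```text
clock: 3.4
tcp_pos: [0.3777, -0.2713, 0.1257]
orientation: [3.109, 0.45, 0.001]
contact_force: [-1.0, -0.4, 7.0]
grip_width: 0.0244
gripper_force: 58.7
```

>>> arm_command(plan="0 0 -0.01 0;0 0 -0.02 0;0 0 -0.02 0;0 0 -0.02 0;0 0 0 0;0 0 0 0")

```text
clock: 4.15
tcp_pos: [0.3768, -0.2706, 0.1945]
orientation: [-3.108, -0.451, 0.002]
contact_force: [0.1, 0.0, -4.7]
grip_width: 0.0245
gripper_force: 59.5
```

```bash
python3 go.py .5573 -.3827 .195; python3 - <<'E'
from h import *
p,d=eyes.grab_frame('top'); W=cloud('top',d)
m=(W[...,2]>.13)&(W[...,2]<.17)&(W[...,0]>.3)&(W[...,0]<.45)&(W[...,1]>-.35)&(W[...,1]<-.2)
print(m.sum())
o=r.get_obs(); p,d=eyes.grab_frame('wrist'); cv2.imwrite('pics/w2.png',p[:,:,::-1])
E
```

```text
t 4.15 tcp [ 0.3768 -0.2706  0.1945] psi 16.49 tilt 0.09
shift [ 0.1413  0.1587 -0.0008] rows 5 each [ 0.0283  0.0317 -0.0002]
358
```

View pics/w2.png

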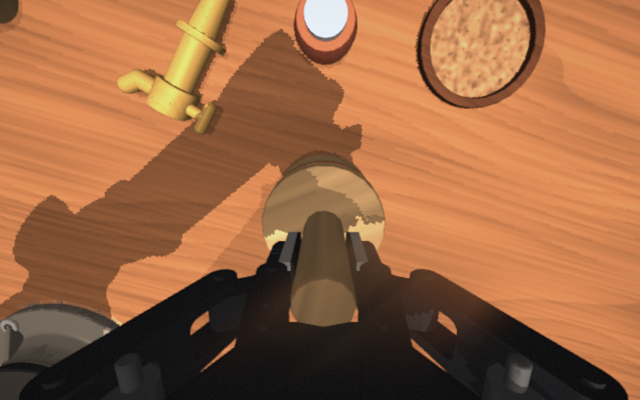

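The mallet is in the grip with its handle at (323,260), the wide dish lies up right at (480,50) and the tap up left at (180,60). Carry it over.

>>> arm_command(plan="0.015 0.0167 0 0;0.0283 0.0317 0 0;0.0283 0.0317 0 0;0.0283 0.0317 0 0;0.0273 0.0317 0 0;0.015 0.0157 0 0;0 0 0 0;0 0 0 0;0 0 0 0")

```text
clock: 5.38
tcp_pos: [0.5581, -0.3829, 0.195]
orientation: [-3.109, -0.45, 0.002]
contact_force: [-0.5, -0.2, -3.7]
grip_width: 0.0248
gripper_force: 59.8
```

```bash
python3 go.py .558 -.3825 .132; python3 - <<'E'
from h import *
for n in('wrist','top'):
    o=r.get_obs(); p,d=eyes.grab_frame(n); W=cloud(n,d,o)
    m=(W[...,2]>.009)&(W[...,2]<.02)&(np.hypot(W[...,0]-.557,W[...,1]+.383)<.075)
    print(n,m.sum(),cv2.minEnclosingCircle(W[m][:,:2].astype(np.float32)))
    m=(W[...,2]>.11)&(W[...,2]<.165)&(np.hypot(W[...,0]-.557,W[...,1]+.383)<.05)
    if m.any(): print(m.sum(),W[m].mean(0),cv2.minEnclosingCircle(W[m][:,:2].astype(np.float32)))
E
```

```text
t 5.38 tcp [ 0.5581 -0.3829  0.195 ] psi 16.49 tilt 0.07
shift [ 0.0001 -0.0004  0.063 ] rows 2 each [ 0.     -0.0002  0.0315]
wrist 1548 ((0.5616165399551392, -0.382207453250885), 0.061842914670705795)
7267 [ 0.57521848 -0.37807816  0.14808278] ((0.5595504641532898, -0.3828739821910858), 0.041911832988262177)
top 268 ((0.5580503940582275, -0.3829280138015747), 0.06239065155386925)
530 [ 0.54368969 -0.37444938  0.14446259] ((0.5550722479820251, -0.3834616243839264), 0.04228721186518669)
```

>>> arm_command(plan="0.002 0 0.02 0;0 0 0.02 0;0 0 0.012 0;0 0 0.005 0;0 0 0.003 0;0 0 0 0;0 0 0 0")

```text
clock: 6.35
tcp_pos: [0.5613, -0.383, 0.1359]
orientation: [3.108, 0.45, 0.001]
contact_force: [-0.3, 0.2, -2.8]
grip_width: 0.0245
gripper_force: 59.8
```

>>> arm_command(plan="0 0 0.001 0;0 0 0.001 0;0 0 0.001 0;0 0 0 0")

```text
clock: 6.85
tcp_pos: [0.5608, -0.3827, 0.1322]
orientation: [-3.109, -0.45, 0.0]
contact_force: [-0.5, 0.0, -4.4]
grip_width: 0.0245
gripper_force: 59.8
```

>>> arm_command(plan="0 0 0.001 0;0 0 0.0005 0;0 0 0 0")

```text
clock: 7.22
tcp_pos: [0.5611, -0.3828, 0.1319]
orientation: [3.109, 0.45, 0.001]
contact_force: [-2.0, 1.5, 6.3]
grip_width: 0.0246
gripper_force: 60.7
```

Contact (force turned upward). Release and rise.

>>> arm_command(plan="0 0 0 0;0 0 0 0;0 0 0 0;0 0 0 0;0 0 0 0;0 0 0 0;0 0 -0.02 0;0 0 -0.04 0;0 0 -0.04 0;0 0 -0.02 0;0 0 0 0", hand=-1)

```text
clock: 8.6
tcp_pos: [0.5617, -0.3832, 0.2529]
orientation: [3.107, 0.45, 0.004]
contact_force: [0.2, 0.1, -1.3]
grip_width: 0.0853
gripper_force: 0.0
```

```bash
python3 go.py .462 .0992 .22; python3 - <<'E'
from h import *
o=r.get_obs(); p,d=eyes.grab_frame('wrist'); W=cloud('wrist',d,o)
for lo,hi,q in((.009,.02,.075),(.07,.09,.06),(.155,.175,.04)):
    m=(W[...,2]>lo)&(W[...,2]<hi)&(np.hypot(W[...,0]-.56,W[...,1]+.383)<q)
    if m.any(): print(m.sum(),W[m].mean(0),cv2.minEnclosingCircle(W[m][:,:2].astype(np.float32)))
E
```

```text
t 8.6 tcp [ 0.5617 -0.3832  0.2529] psi 16.48 tilt 0.21
shift [ 0.0412 -0.4909  0.0317] rows 11 each [ 0.0037 -0.0446  0.0029]
1321 [ 0.58570473 -0.37359698  0.01387236] ((0.5616891384124756, -0.3824612498283386), 0.0617469884455204)
3299 [ 0.57000296 -0.38079124  0.08567935] ((0.5618041753768921, -0.38316458463668823), 0.04221682623028755)
845 [ 0.5636115  -0.38256502  0.16964329] ((0.5618783831596375, -0.38315388560295105), 0.012986603192985058)
```

>>> arm_command(plan="0.0037 -0.0446 0.0029 0;0.0037 -0.0446 0.0029 0;0.0037 -0.0446 0.0029 0;0.0037 -0.0446 0.0029 0;0.0037 -0.0446 0.0029 0;0.0037 -0.0446 0.0029 0;0.0037 -0.0446 0.0029 0;0.0037 -0.0446 0.0029 0;0.0037 -0.0446 0.0029 0;0.0037 -0.0446 0.0029 0;0.0037 -0.0446 0.0029 0;0 0 0.03 0;0 0 0.03 0;0 0 0 0;0 0 0 0")

```text
clock: 10.52
tcp_pos: [0.4606, 0.0992, 0.159]
orientation: [-3.109, -0.45, 0.001]
contact_force: [0.6, 0.3, 0.6]
grip_width: 0.0851
gripper_force: 0.0
```

```bash
cat > look.py <<'E'
import sys
from h import *
x,y,rad,lo,hi=map(float,sys.argv[1:6]); n=sys.argv[6] if len(sys.argv)>6 else 'wrist'
o=r.get_obs(); p,d=eyes.grab_frame(n); W=cloud(n,d,o)
m=(d>0)&(W[...,2]>lo)&(W[...,2]<hi)&(np.hypot(W[...,0]-x,W[...,1]-y)<rad)
print(m.sum(), 'mean',W[m].mean(0).round(4),'circle',cv2.minEnclosingCircle(W[m][:,:2].astype(np.float32)))
E
python3 look.py .462 .0992 .045 .04 .056;python3 go.py .462 .0992 .029
```

```text
2920 mean [0.4651 0.1009 0.048 ] circle ((0.4643305540084839, 0.10062312334775925), 0.02803473360836506)
t 10.57 tcp [0.4611 0.0992 0.1595] psi 16.47 tilt 0.04
shift [0.0008 0.0003 0.1305] rows 3 each [0.0003 0.0001 0.0435]
```

>>> arm_command(plan="0.003 0 0.03 0;0 0 0.04 0;0 0 0.03 0;0 0 0.02 0;0 0 0.01 0;0 0 0 0;0 0 0 0")

```text
clock: 11.45
tcp_pos: [0.4644, 0.1003, 0.0299]
orientation: [-3.109, -0.45, -0.003]
contact_force: [0.3, 0.0, -0.2]
grip_width: 0.0849
gripper_force: 0.0
```

>>> arm_command(plan="0 0 0 0;0 0 0 0;0 0 0 0;0 0 0 0;0 0 0 0;0 0 0 0;0 0 0 0", hand=1, grip_force=40)

```text
clock: 12.32
tcp_pos: [0.464, 0.1001, 0.0299]
orientation: [3.109, 0.45, 0.002]
contact_force: [-1.2, -0.7, 10.9]
grip_width: 0.0534
gripper_force: 39.9
```

>>> arm_command(plan="0 0 -0.01 0;0 0 -0.03 0;0 0 -0.04 0;0 0 -0.05 0;0 0 -0.05 0;0 0 0 0;0 0 0 0")

```text
clock: 13.2
tcp_pos: [0.4631, 0.0998, 0.2087]
orientation: [3.109, 0.45, -0.001]
contact_force: [-0.6, -0.7, -1.2]
grip_width: 0.0533
gripper_force: 42.2
```

```bash
python3 go.py .674 -.1445 .209;  python3 - <<'E'
from h import *
p,d=eyes.grab_frame('wrist'); cv2.imwrite('pics/w3.png',p[:,:,::-1])
E
```

```text
t 13.2 tcp [0.4631 0.0998 0.2087] psi 16.48 tilt 0.03
shift [ 0.133   0.2941 -0.0003] rows 8 each [ 0.0166  0.0368 -0.    ]
```

View pics/w3.png

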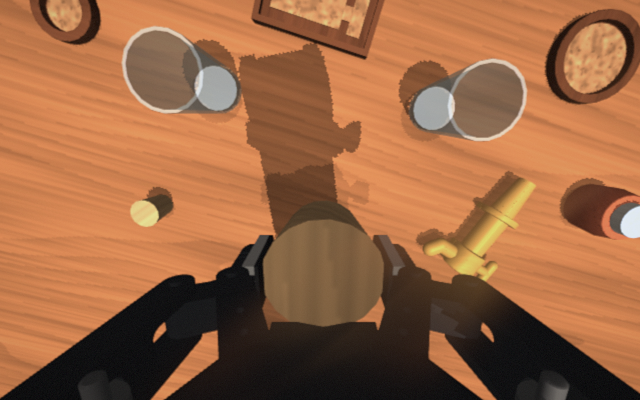

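The bung is held level at (325,260), with the glasses at (185,75) and (475,100) well below. Carry it to the middle dish.

>>> arm_command(plan="0.0083 0.0184 0 0;0.0166 0.0368 0 0;0.0166 0.0368 0 0;0.0166 0.0368 0 0;0.0166 0.0368 0 0;0.0166 0.0368 0 0;0.0166 0.0368 0 0;0.0166 0.0368 0 0;0.0083 0.0184 0 0;0 0 0 0;0 0 0 0;0 0 0 0")

```text
clock: 14.75
tcp_pos: [0.674, -0.1435, 0.2087]
orientation: [-3.108, -0.453, 0.001]
contact_force: [0.1, 0.4, -0.3]
grip_width: 0.0538
gripper_force: 42.2
```

```bash
python3 look.py .674 -.1445 .06 .009 .02; python3 look.py .674 -.1445 .06 .009 .02 top; python3 go.py .674 -.1445 .042
```

```text
1462 mean [ 0.6867 -0.1399  0.0138] circle ((0.6759390830993652, -0.1432579755783081), 0.04591570422053337)
255 mean [ 0.6692 -0.1429  0.0131] circle ((0.6716060042381287, -0.14524996280670166), 0.046428192406892776)
t 14.85 tcp [ 0.6742 -0.1437  0.209 ] psi 16.56 tilt 0.01
shift [-0.0004  0.0007  0.167 ] rows 4 each [-0.0001  0.0002  0.0418]
```

>>> arm_command(plan="0.001 0 0.03 0;0 0 0.05 0;0 0 0.04 0;0 0 0.03 0;0 0 0.01 0;0 0 0.006 0;0 0 0.002 0;0 0 0 0;0 0 0 0")

```text
clock: 15.98
tcp_pos: [0.676, -0.1444, 0.0418]
orientation: [3.109, 0.45, 0.002]
contact_force: [-0.4, 0.2, -0.5]
grip_width: 0.0536
gripper_force: 42.2
```

>>> arm_command(plan="0 0 0.001 0;0 0 0.001 0;0 0 0.001 0;0 0 0 0")

```text
clock: 16.48
tcp_pos: [0.6753, -0.1442, 0.0377]
orientation: [-3.109, -0.451, 0.0]
contact_force: [0.4, -0.5, -0.5]
grip_width: 0.0535
gripper_force: 42.2
```

>>> arm_command(plan="0 0 0.001 0;0 0 0.001 0;0 0 0.0005 0;0 0 0 0")

```text
clock: 16.98
tcp_pos: [0.6755, -0.1442, 0.0361]
orientation: [3.109, 0.45, 0.0]
contact_force: [-2.8, 1.1, 4.4]
grip_width: 0.0536
gripper_force: 42.5
```

Contact. Release, rise, then check.

>>> arm_command(plan="0 0 0 0;0 0 0 0;0 0 0 0;0 0 0 0;0 0 0 0;0 0 -0.01 0;0 0 -0.03 0;0 0 -0.04 0;0 0 -0.05 0;0 0 -0.05 0;0 0 0 0;0 0 0 0", hand=-1)

```text
clock: 18.48
tcp_pos: [0.6752, -0.1443, 0.2157]
orientation: [3.109, 0.45, 0.0]
contact_force: [-1.3, -0.5, -0.5]
grip_width: 0.0856
gripper_force: 0.0
```

```bash
python3 look.py .675 -.144 .045 .045 .065; python3 look.py .373 .285 .03 .03 .045 ; python3 go.py .3737 .2855 .216
```

```text
2040 mean [ 0.6767 -0.1442  0.054 ] circle ((0.6761739253997803, -0.14444509148597717), 0.027939943596720695)
0 mean [nan nan nan] circle ((0.0, 0.0), 0.0)
t 18.57 tcp [ 0.6745 -0.1442  0.2141] psi 16.49 tilt 0.14
shift [-0.1665 -0.4974 -0.0011] rows 12 each [-0.0139 -0.0415 -0.0001]look.py:6: RuntimeWarning: Mean of empty slice.
  print(m.sum(), 'mean',W[m].mean(0).round(4),'circle',cv2.minEnclosingCircle(W[m][:,:2].astype(np.float32)))
  ret = um.true_divide(
```

>>> arm_command(plan="-0.0139 -0.0415 0 0;-0.0139 -0.0415 0 0;-0.0139 -0.0415 0 0;-0.0139 -0.0415 0 0;-0.0139 -0.0415 0 0;-0.0139 -0.0415 0 0;-0.0139 -0.0415 0 0;-0.0139 -0.0415 0 0;-0.0139 -0.0415 0 0;-0.0139 -0.0415 0 0;-0.0139 -0.0415 0 0;-0.0139 -0.0415 0 0;0 0 0.03 0;0 0 0.04 0;0 0 0 0;0 0 0 0")

```text
clock: 20.58
tcp_pos: [0.3743, 0.2862, 0.1459]
orientation: [-3.109, -0.45, 0.0]
contact_force: [0.9, 0.3, 0.4]
grip_width: 0.0854
gripper_force: 0.0
```

```bash
python3 look.py .373 .285 .035 .03 .045 ; python3 go.py .3737 .2855 .024
```

```text
976 mean [0.3761 0.2859 0.0379] circle ((0.37540361285209656, 0.2857271134853363), 0.016060510650277138)
t 20.62 tcp [0.3747 0.2864 0.1465] psi 16.47 tilt 0.08
shift [-0.0014  0.0007  0.1225] rows 3 each [-0.0005  0.0002  0.0408]
```

>>> arm_command(plan="0.0005 0.001 0.03 0;0 0 0.04 0;0 0 0.03 0;0 0 0.015 0;0 0 0.007 0;0 0 0 0;0 0 0 0")

```text
clock: 21.5
tcp_pos: [0.3755, 0.2856, 0.0243]
orientation: [-3.108, -0.45, -0.002]
contact_force: [-0.6, 0.1, 0.0]
grip_width: 0.0854
gripper_force: 0.0
```

>>> arm_command(plan="0 0 0 0;0 0 0 0;0 0 0 0;0 0 0 0;0 0 0 0;0 0 0 0;0 0 0 0;0 0 0 0", hand=1, grip_force=30)

```text
clock: 22.5
tcp_pos: [0.3751, 0.2853, 0.0236]
orientation: [-3.109, -0.451, -0.001]
contact_force: [-0.4, -0.0, 5.2]
grip_width: 0.0301
gripper_force: 29.4
```

>>> arm_command(plan="0 0 -0.01 0;0 0 -0.03 0;0 0 -0.04 0;0 0 -0.05 0;0 0 -0.05 0;0 0 0 0;0 0 0 0")

```text
clock: 23.38
tcp_pos: [0.3745, 0.2845, 0.203]
orientation: [3.108, 0.45, -0.001]
contact_force: [0.3, 0.4, -1.0]
grip_width: 0.03
gripper_force: 29.7
```

```bash
python3 go.py .556 .406 .204;  python3 - <<'E'
from h import *
p,d=eyes.grab_frame('wrist'); cv2.imwrite('pics/w4.png',p[:,:,::-1])
E
```

```text
t 23.38 tcp [0.3745 0.2845 0.203 ] psi 16.48 tilt 0.05
shift [ 0.2085 -0.065  -0.0011] rows 5 each [ 0.0417 -0.013  -0.0002]
```

View pics/w4.png

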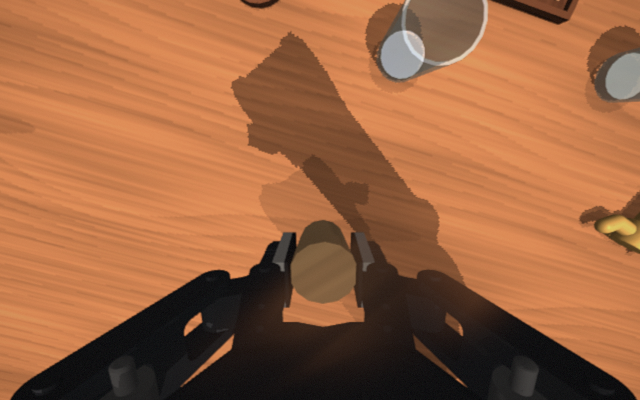

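The small bung hangs straight at (323,260) and the glass at (430,30) is clear of the path.

>>> arm_command(plan="0.0208 -0.0065 0 0;0.0417 -0.013 0 0;0.0417 -0.013 0 0;0.0417 -0.013 0 0;0.0417 -0.013 0 0;0.0208 -0.0065 0 0;0 0 0.05 0;0 0 0 0;0 0 0 0;0 0 0 0")

```text
clock: 24.68
tcp_pos: [0.5568, 0.4073, 0.1552]
orientation: [-3.108, -0.451, -0.003]
contact_force: [0.5, -0.2, -0.8]
grip_width: 0.0298
gripper_force: 29.8
```

```bash
python3 look.py .556 .406 .045 .009 .02; python3 go.py .556 .406 .036; python3 - <<'E'
from h import *
o=r.get_obs(); p,d=eyes.grab_frame('wrist'); W=cloud('wrist',d,o)
m=(d>0)&(W[...,2]>.009)&(W[...,2]<.02)&(np.hypot(W[...,0]-.556,W[...,1]-.406)<.045)
h=W[m][:,:2]
hull=cv2.convexHull(h.astype(np.float32))[:,0]
A=np.c_[2*hull,np.ones(len(hull))]; s=np.linalg.lstsq(A,(hull**2).sum(1),rcond=None)[0]; print(s[:2],np.sqrt(s[2]+s[0]**2+s[1]**2))
E
```

```text
1589 mean [0.562  0.4083 0.0137] circle ((0.560977041721344, 0.407855361700058), 0.030912451446056366)
t 24.73 tcp [0.5568 0.4072 0.1553] psi 16.49 tilt 0.15
shift [-0.0014  0.001   0.1193] rows 3 each [-0.0005  0.0003  0.0398]
[0.56101498 0.40790742] 0.030532694234845625
```

>>> arm_command(plan="0.004 0.0005 0.03 0;0 0 0.04 0;0 0 0.03 0;0 0 0.012 0;0 0 0.006 0;0 0 0 0;0 0 0 0")

```text
clock: 25.65
tcp_pos: [0.5609, 0.4079, 0.0367]
orientation: [-3.108, -0.45, -0.003]
contact_force: [-0.1, 0.2, -0.6]
grip_width: 0.0302
gripper_force: 29.8
```

>>> arm_command(plan="0 0 0.002 0;0 0 0.001 0;0 0 0.001 0;0 0 0.001 0;0 0 0 0")

```text
clock: 26.28
tcp_pos: [0.5602, 0.4072, 0.0302]
orientation: [3.109, 0.451, -0.0]
contact_force: [-0.3, 0.4, -1.0]
grip_width: 0.0297
gripper_force: 29.8
```

>>> arm_command(plan="0 0 0.001 0;0 0 0.0005 0;0 0 0 0")

```text
clock: 26.65
tcp_pos: [0.5606, 0.4075, 0.0297]
orientation: [-3.109, -0.45, -0.001]
contact_force: [-1.6, -1.8, 5.4]
grip_width: 0.03
gripper_force: 30.0
```

>>> arm_command(plan="0 0 0 0;0 0 0 0;0 0 0 0;0 0 0 0;0 0 0 0;0 0 -0.01 0;0 0 -0.03 0;0 0 -0.04 0;0 0 -0.05 0;0 0 -0.05 0;0 0 0 0;0 0 0 0", hand=-1)

```text
clock: 28.15
tcp_pos: [0.5602, 0.407, 0.2092]
orientation: [3.109, 0.45, 0.001]
contact_force: [-1.0, 0.2, 0.6]
grip_width: 0.0855
gripper_force: 0.0
```

```bash
python3 look.py .561 .408 .03 .035 .055; python3 go.py .45 -.105 .26
```

```text
649 mean [0.5615 0.4082 0.0439] circle ((0.5607538819313049, 0.40797707438468933), 0.016073253005743027)
t 28.2 tcp [0.5598 0.4066 0.2081] psi 16.49 tilt 0.09
shift [-0.2506  0.4595 -0.0512] rows 12 each [-0.0209  0.0383 -0.0043]
```

>>> arm_command(plan="-0.0225 0.0378 -0.004 0;-0.0225 0.0378 -0.004 0;-0.0225 0.0378 -0.004 0;-0.0225 0.0378 -0.004 0;-0.0225 0.0378 -0.004 0;-0.0225 0.0378 -0.004 0;-0.0225 0.0378 -0.004 0;-0.0225 0.0378 -0.004 0;-0.0225 0.0378 -0.004 0;-0.0225 0.0378 -0.004 0;-0.0225 0.0378 -0.004 0;-0.0225 0.0378 -0.004 0;0 0 0 9;0 0 0 9;0 0 0 9;0 0 0 0;0 0 0 0")

```text
clock: 30.32
tcp_pos: [0.4297, -0.1042, 0.2563]
orientation: [-3.129, 0.283, 0.002]
contact_force: [-0.1, -0.3, -0.4]
grip_width: 0.0855
gripper_force: 0.0
```

```bash
cat > tapfit.py <<'E'
from fit import *
def tapfit(P,x0,L=.14):
    s=.001; c0=np.array(x0[:2]); n=int(2*L/s)
    obs=np.zeros((n,n),np.uint8); ij=np.round((P[:,:2]-c0+L)/s).astype(int); ij=ij[((ij>=0)&(ij<n)).all(1)]; obs[ij[:,1],ij[:,0]]=1
    obs=cv2.morphologyEx(obs,cv2.MORPH_CLOSE,np.ones((5,5)))
    def cost(x):
        im=np.zeros((n,n),np.uint8); c,sn=np.cos(x[2]),np.sin(x[2])
        for q in TAP:
            w=q@np.array([[c,sn],[-sn,c]])+x[:2]-c0+L; cv2.fillPoly(im,[np.round(w/s*16).astype(np.int32)],1,shift=4)
        return 1-(im&obs).sum()/(im|obs).sum()
    best=None
    for a in np.radians(np.arange(-20,21,5)):
        X=np.array([x0[0],x0[1],x0[2]+a]); S=X+np.array([[0,0,0],[.01,0,0],[0,.01,0],[0,0,.1]])
        b=minimize(cost,X,method='Nelder-Mead',options=dict(initial_simplex=S,xatol=1e-4,fatol=1e-4))
        if best is None or b.fun<best.fun: best=b
    return best.x,best.fun
E
python3 go.py .45 -.105 .22; python3 - <<'E'
from tapfit import *
o=r.get_obs(); p,d=eyes.grab_frame('wrist'); cv2.imwrite('pics/w5.png',p[:,:,::-1]); W=cloud('wrist',d,o)
m=(d>0)&(W[...,2]>.006)&(W[...,2]<.05)&(np.hypot(W[...,0]-.455,W[...,1]+.1)<.1); P=W[m]; print(m.sum(),P.min(0),P.max(0))
x,f=tapfit(P,(.455,-.103,np.radians(-13))); print(x,np.degrees(x[2]),f)
E
```

```text
t 30.32 tcp [ 0.4297 -0.1042  0.2563] psi -10.33 tilt 0.08
shift [ 0.0201 -0.0029  0.0363] rows 1 each [ 0.0201 -0.0029  0.0363]
3125 [ 0.39432764 -0.14027983  0.01651833] [ 0.53411321 -0.04249344  0.0456385 ]
[ 0.45904212 -0.10612786 -0.29481217] -16.891493088461875 0.17441860465116277
```

View pics/w5.png

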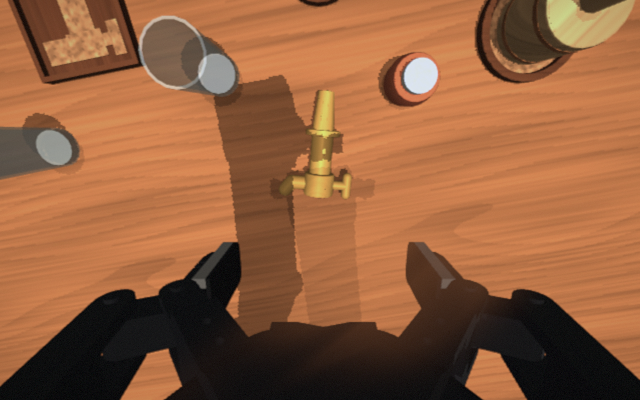

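```bash
cat >> tapfit.py <<'E'
def refine(P,x):
    x=np.array(x,float)
    for _ in range(4):
        c,sn=np.cos(x[2]),np.sin(x[2]); Q=(P[:,:2]-x[:2])@np.array([[c,-sn],[sn,c]]); z=P[:,2]
        xs,ms=[],[]
        for a in np.r_[np.arange(-.018,.018,.003),np.arange(.036,.07,.003)]:
            k=(abs(Q[:,0]-a)<.002)&(abs(Q[:,1])<.02)
            if k.sum()>8: xs.append(a); ms.append((Q[k,1].max()+Q[k,1].min())/2)
        g=np.polyfit(xs,ms,1); x[2]+=np.arctan(g[0]); x[:2]+=g[1]*np.array([-sn,c])
        fl=(abs(Q[:,0]-.0275)<.02)&(abs(Q[:,1])<.03)&(abs(Q[:,1])>.0165)
        dx=(Q[fl,0].min()+Q[fl,0].max())/2-.0275; x[:2]+=dx*np.array([c,sn])
    print('flange',Q[fl,0].min(),Q[fl,0].max(),'tip',Q[:,0].max(),'back',Q[:,0].min(),'y',Q[:,1].min(),Q[:,1].max()); return x
E
python3 - <<'E'
from tapfit import *
o=r.get_obs(); p,d=eyes.grab_frame('wrist'); W=cloud('wrist',d,o)
m=(d>0)&(W[...,2]>.008)&(W[...,2]<.05)&(np.hypot(W[...,0]-.455,W[...,1]+.1)<.1); P=W[m]
x=refine(P,(.459,-.1061,-.27)); print(x,np.degrees(x[2]))
E
```

```text
flange 0.024158721917679128 0.030841294344278316 tip 0.07678796129839904 back -0.05786321315671556 y -0.04284885696988818 0.05245031392344716
[ 0.45822595 -0.10650108 -0.26551341] -15.212797929285026
```

>>> arm_command(plan="0 0 0 4.9;0 0 0 0;0 0 0 0")

```text
clock: 30.8
tcp_pos: [0.4301, -0.1043, 0.2569]
orientation: [3.114, -0.418, -0.0]
contact_force: [0.6, -0.7, 0.5]
grip_width: 0.0856
gripper_force: 0.0
```

```bash
python3 go.py .4582 -.1065 .02 -15.2
```

```text
t 30.8 tcp [ 0.4301 -0.1043  0.2569] psi -15.29 tilt 0.01
shift [ 0.0277 -0.0053  0.2369] rows 6 each [ 0.0046 -0.0009  0.0395]
turn after -0.09
```

>>> arm_command(plan="0.0277 -0.0053 0.03 0;0 0 0.05 0;0 0 0.05 0;0 0 0.05 0;0 0 0.03 0;0 0 0.016 0;0 0 0.01 0;0 0 0 0;0 0 0 0")

```text
clock: 31.92
tcp_pos: [0.459, -0.1067, 0.0218]
orientation: [3.113, -0.421, 0.003]
contact_force: [-0.7, -0.9, 0.8]
grip_width: 0.0855
gripper_force: 0.0
```

>>> arm_command(plan="0 0 0 0;0 0 0 0;0 0 0 0;0 0 0 0;0 0 0 0;0 0 0 0;0 0 0 0;0 0 0 0", hand=1, grip_force=80)

```text
clock: 32.92
tcp_pos: [0.4584, -0.1065, 0.0215]
orientation: [3.113, -0.421, 0.001]
contact_force: [-2.0, 0.8, 7.2]
grip_width: 0.0256
gripper_force: 78.1
```

>>> arm_command(plan="0 0 -0.005 0;0 0 -0.02 0;0 0 -0.04 0;0 0 -0.05 0;0 0 -0.05 0;0 0 -0.02 0;0 0 0 0;0 0 0 0")

```text
clock: 33.92
tcp_pos: [0.4569, -0.1065, 0.2044]
orientation: [3.113, -0.421, -0.005]
contact_force: [-1.0, -1.2, -5.7]
grip_width: 0.0254
gripper_force: 79.9
```

```bash
python3 go.py .677 .150 .205 0;  python3 - <<'E'
from h import *
p,d=eyes.grab_frame('wrist'); cv2.imwrite('pics/w6.png',p[:,:,::-1])
E
```

```text
t 33.92 tcp [ 0.4569 -0.1065  0.2044] psi -15.41 tilt 0.17
shift [ 0.144  -0.3058 -0.0012] rows 8 each [ 0.018  -0.0382 -0.0001]
turn after -15.41
```

View pics/w6.png

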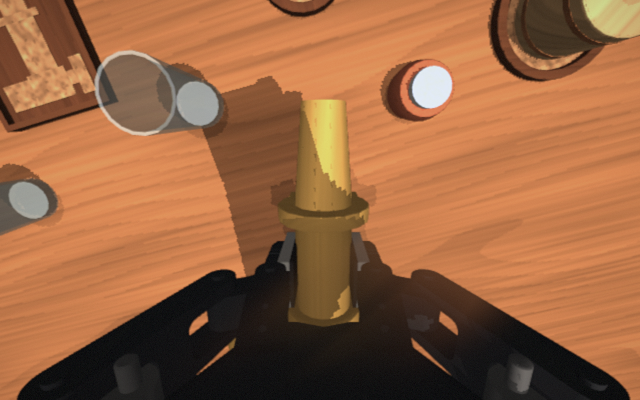

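The tap is held straight (its axis runs up from (325,300) to (323,100)) and level. Move to a standoff before the tray, turn to its heading, and look.

>>> arm_command(plan="0.0053 -0.0193 -0.005 0;0.0106 -0.0386 0 0;0.0106 -0.0386 0 0;0.0106 -0.0386 0 0;0.0106 -0.0386 0 0;0.0106 -0.0386 0 0;0.0053 -0.0193 0 0;0 0 0 -7.7;0 0 0 -7.7;0 0 0 0;0 0 0 0;0 0 0 0")

```text
clock: 35.48
tcp_pos: [0.581, 0.0995, 0.2107]
orientation: [3.141, -0.003, -0.001]
contact_force: [0.6, -1.1, -4.8]
grip_width: 0.0257
gripper_force: 79.7
```

```bash
python3 go.py .677 .150 .205 0; python3 - <<'E'
from h import *
o=r.get_obs(); p,d=eyes.grab_frame('wrist'); cv2.imwrite('pics/w7.png',p[:,:,::-1]); W=cloud('wrist',d,o)
m=(d>0)&(W[...,2]>.03)&(W[...,2]<.042)&(abs(W[...,0]-.743)<.04)&(abs(W[...,1]-.152)<.075); P=W[m]
for s,k in(('L',P[:,1]>.152),('R',P[:,1]<.152)):
    print(s,k.sum(),cv2.minAreaRect(P[k][:,:2].astype(np.float32)))
m=(d>0)&(W[...,2]>.0105)&(W[...,2]<.02)&(abs(W[...,0]-.685)<.1)&(abs(W[...,1]-.152)<.08); P=W[m]
print('rim',len(P),cv2.minAreaRect(P[:,:2].astype(np.float32)),P.min(0),P.max(0))
for lo,hi in((-1,-.002),):
  pass
E
```

```text
t 35.48 tcp [0.581  0.0995 0.2107] psi -0.11 tilt 0.03
shift [ 0.0959 -0.0507  0.0057] rows 3 each [ 0.032  -0.0169  0.0019]
turn after -0.11
L 1635 ((0.743975043296814, 0.19574257731437683), (0.037781719118356705, 0.03543848171830177), 0.014255358837544918)
R 1232 ((0.7438700199127197, 0.11310582607984543), (0.026873452588915825, 0.03747467324137688), 89.92303466796875)
rim 2112 ((0.6884276270866394, 0.15676864981651306), (0.12610194087028503, 0.16346418857574463), 89.7518310546875) [0.60685654 0.09344628 0.01052156] [0.77022767 0.21995624 0.01995342]
```

View pics/w7.png

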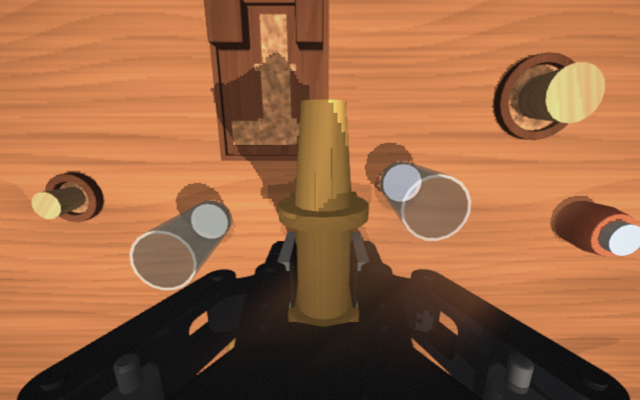

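Seen: the tray ahead (rim from (225,155) upward), its outline in the same sense as the tap (spout side left, key right), and both bungs upright in their dishes. The tray origin comes to (0.680, 0.153) with heading 0.

>>> arm_command(plan="0.02 -0.0106 0 0;0.033 -0.0177 0 0;0.033 -0.0177 0 0;0.013 -0.0072 0 0;0 0 0.03 0;0 0 0.04 0;0 0 0 0;0 0 0 0")

```text
clock: 36.52
tcp_pos: [0.6809, 0.1533, 0.1424]
orientation: [-3.141, 0.001, -0.003]
contact_force: [0.7, 0.1, -4.9]
grip_width: 0.0252
gripper_force: 79.5
```

```bash
python3 go.py .680 .1527 .04 0; python3 - <<'E'
from h import *
o=r.get_obs(); p,d=eyes.grab_frame('wrist'); W=cloud('wrist',d,o)
m=(d>0)&(W[...,2]>.03)&(W[...,2]<.042)&(abs(W[...,0]-.746)<.05)&(abs(W[...,1]-.152)<.075); P=W[m]
for s,k in(('L',P[:,1]>.152),('R',P[:,1]<.152)):
    print(s,k.sum(),cv2.minAreaRect(P[k][:,:2].astype(np.float32)))
m=(d>0)&(W[...,2]>.0105)&(W[...,2]<.02)&(abs(W[...,0]-.69)<.12)&(abs(W[...,1]-.152)<.08); P=W[m]
print('rim',P.min(0),P.max(0))
cv2.imwrite('pics/w8.png',p[:,:,::-1])
E
```

```text
t 36.52 tcp [0.6809 0.1533 0.1424] psi -0.04 tilt 0.1
shift [-0.0011  0.0007  0.1023] rows 3 each [-0.0004  0.0002  0.0341]
turn after -0.04
L 2248 ((0.7468520998954773, 0.19586946070194244), (0.041655365377664566, 0.03528205677866936), 0.09251894056797028)
R 1711 ((0.74648118019104, 0.11292609572410583), (0.04080817103385925, 0.02729821763932705), 0.026240896433591843)
rim [0.60900769 0.09305505 0.01052672] [0.77356539 0.21981855 0.01983987]
```

View pics/w8.png

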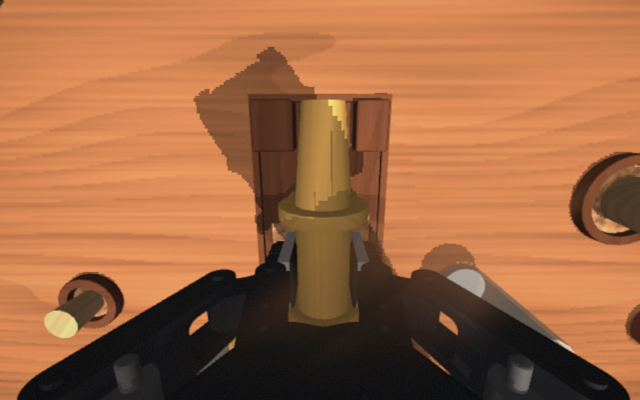

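The tap is centred over the tray, with its pipe (323,150) between the blocks at (272,125) and (373,125). Lower it.

>>> arm_command(plan="0 0.0008 0.03 0;0 0 0.04 0;0 0 0.025 0;0 0 0.01 0;0 0 0.004 0;0 0 0 0;0 0 0 0")

```text
clock: 37.45
tcp_pos: [0.681, 0.1524, 0.0333]
orientation: [-3.141, 0.001, -0.003]
contact_force: [-0.2, -0.2, -5.7]
grip_width: 0.0254
gripper_force: 79.9
```

>>> arm_command(plan="0 0 0.002 0;0 0 0.001 0;0 0 0.001 0;0 0 0 0")

```text
clock: 37.95
tcp_pos: [0.6801, 0.1521, 0.0278]
orientation: [3.142, -0.0, -0.0]
contact_force: [0.7, 1.1, -5.7]
grip_width: 0.0251
gripper_force: 79.9
```

>>> arm_command(plan="0 0 0.001 0;0 0 0.0005 0;0 0 0 0")

```text
clock: 38.33
tcp_pos: [0.6802, 0.1522, 0.0276]
orientation: [3.141, -0.001, 0.0]
contact_force: [-4.5, -0.5, 5.3]
grip_width: 0.0251
gripper_force: 81.1
```

Contact. Open partly (about 50 mm, to stay off the rim), rise, then open fully.

>>> arm_command(plan="0 0 0 0;0 0 0 0;0 0 0 0;0 0 0 0;0 0 0 0;0 0 -0.01 0;0 0 -0.03 0;0 0 -0.04 0;0 0 -0.05 0;0 0 -0.05 0;0 0 0 0;0 0 0 0", hand=-0.2)

```text
clock: 39.83
tcp_pos: [0.6799, 0.152, 0.2067]
orientation: [3.141, -0.0, 0.001]
contact_force: [0.8, 0.5, -0.5]
grip_width: 0.0511
gripper_force: 0.0
```

```bash
python3 - <<'E'
from h import *
p,d=eyes.grab_frame('wrist'); q,_=eyes.grab_frame('scene')
cv2.imwrite('pics/w9.png',p[:,:,::-1]); cv2.imwrite('pics/s9.png',q[:,:,::-1])
E
```

```text
(no output)
```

View pics/w9.png

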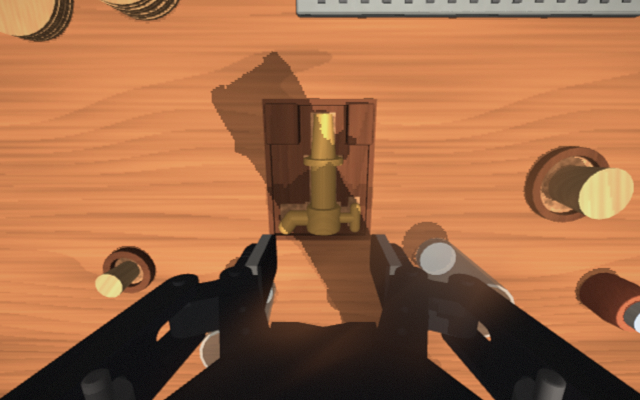

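View pics/s9.png

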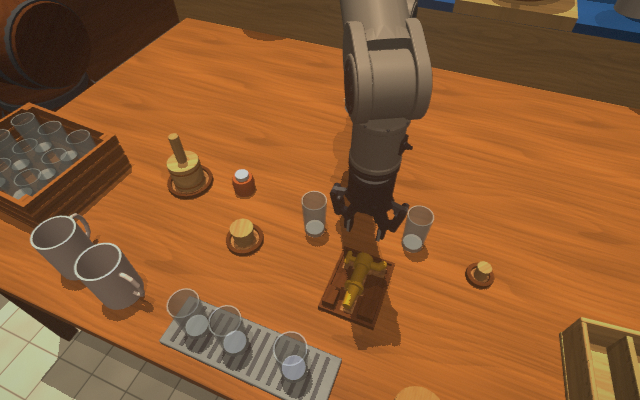

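Every piece is in place: the tap lies flat in the tray (323,170), the mallet (185,165) and both bungs (242,230), (483,268) stand upright in their dishes, and both glasses stand. The robot touches nothing, so hand in.

```bash
python3 -c "
from h import *
print(ticket.hand_in())"
```

```text
the job is handed in; nothing more can be done
None
```

The job is handed in at about 40 s: mallet and both bungs stand upright in their own dishes, the tap lies flat in the tray turned to match the outline, and both glasses are still standing; no verdict came back.

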